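# Open the bangle case and hold out the bangle rod

### The job

Open the white bangle case by pressing the round spring catch on its front ledge right down to its stop, and let the lid spring up. Then lift the wooden rod with its six bangles out of the case without ever tipping it, and finish while still holding it up in the gripper, level and still, with every bangle hanging on the rod a few centimetres clear above the rim of the open case, so that someone can choose among them. Leave the other things on the dressing table where they are.

Things in the scene. Friction and masses are not known exactly. Their poses are not given: they have to be found in the camera images.
- case: White plastic bangle case, fixed, 180 (x) x 300 (y) x 85 mm high; origin: centre of its underside, x to the back (hinge side), z up. Front 46 mm: solid ledge with the catch, 85 mm high. Behind it the well: x -44 to +84, y within 145 mm, floor 5, rim 85 mm high. V cradles at y = -122 and +122 mm, tops 64 mm high, carry the rod's ends. A flat clear lid with white border is latched over it.
- plunger_top (a point): Centre of the top of the catch's round metal plunger head, 26 mm across, on the case's front ledge at case x = -70, y = 0; 101 mm above the table, 16 mm above the ledge; moves down with the head. The shut lid's top is 89.5 mm high, its front edge 20 mm behind (+x) this point.
- plunger (a joint): How far the plunger head is pressed down (m): 0 = up, 0.008 = at its stop. Its spring takes 2 N to start and 6 N at the stop; it comes up again by itself. The latch lets go after about 6.5 mm.
- lid (a joint): Lid angle (rad) about its hinge at the case's back rim (case x = +85, 85 mm high): 0 = shut and latched, 1.92 = fully open, leaning back, top edge 212 mm high. The lid reaches 135 mm from the hinge. Once unlatched, a weak damped spring (about 2 N at the front edge) raises it in about 2 s and keeps it open, if the hand is out of its way.
- rod: Oak rod lying level along the case's y axis at case x = +20, axis 62 mm high; origin at its middle, y along it. 272 mm long, 20 mm thick, plain round ends: bangles slide off if it is tipped. The bare square block in its middle, 28 x 28 mm and 64 mm long (faces square to rod x and z), is for gripping from above, across the rod. About 90 g, 260 g with bangles, give or take 30 percent.
- bangle1: Brass bangle 1 of 6, hanging loose on the -y half of the rod: a ring 67 mm outside, 60 mm inside, 10 mm wide along the rod; origin at the ring's centre, 20 mm below the rod's axis, its y axis along the rod. Its middle is 96 to 104 mm from the rod's middle. Its lowest point is 54 mm below the rod's axis.
- bangle2: Brass bangle 2 of 6, hanging loose on the -y half of the rod: a ring 67 mm outside, 60 mm inside, 10 mm wide along the rod; origin at the ring's centre, 20 mm below the rod's axis, its y axis along the rod. Its middle is 72 to 80 mm from the rod's middle. Its lowest point is 54 mm below the rod's axis.
- bangle3: Brass bangle 3 of 6, hanging loose on the -y half of the rod: a ring 67 mm outside, 60 mm inside, 10 mm wide along the rod; origin at the ring's centre, 20 mm below the rod's axis, its y axis along the rod. Its middle is 48 to 56 mm from the rod's middle. Its lowest point is 54 mm below the rod's axis.
- bangle4: Brass bangle 4 of 6, hanging loose on the +y half of the rod: a ring 67 mm outside, 60 mm inside, 10 mm wide along the rod; origin at the ring's centre, 20 mm below the rod's axis, its y axis along the rod. Its middle is 48 to 56 mm from the rod's middle. Its lowest point is 54 mm below the rod's axis.
- bangle5: Brass bangle 5 of 6, hanging loose on the +y half of the rod: a ring 67 mm outside, 60 mm inside, 10 mm wide along the rod; origin at the ring's centre, 20 mm below the rod's axis, its y axis along the rod. Its middle is 72 to 80 mm from the rod's middle. Its lowest point is 54 mm below the rod's axis.
- bangle6: Brass bangle 6 of 6, hanging loose on the +y half of the rod: a ring 67 mm outside, 60 mm inside, 10 mm wide along the rod; origin at the ring's centre, 20 mm below the rod's axis, its y axis along the rod. Its middle is 96 to 104 mm from the rod's middle. Its lowest point is 54 mm below the rod's axis.
- perfume: Bystander: rectangular blue glass perfume bottle with a metal screw cap, 34 x 56 mm, 99 mm tall, beside one end of the case; origin at the centre of its underside.
- hair_clip: Bystander: silver plastic claw hair clip with a spring hinge, 74 x 40 mm, 45 mm high, in front of the case; origin at the centre of its underside.
- acrylic_box: Bystander: round clear acrylic box with a sliding lid, 94 mm across, 50 mm high, beside the other end of the case; origin at the centre of its underside.
- nail_polish: Bystander: nail polish bottle, 30 mm across, 70 mm tall, in front of the case; origin at the centre of its underside.
- lipstick: Bystander: closed black lipstick standing behind the case, 21 mm across, 75 mm tall; origin at the centre of its underside.
- comb: Bystander: black comb lying flat, 180 x 32 mm, 5 mm thick, at the robot's right; origin at the centre of its underside.
- vanity_mirror: Bystander: round oak hand mirror lying flat, disc 110 mm across, handle to 168 mm from the disc's centre, 12 mm thick, at the robot's left; origin under the disc's centre.

How it is judged:
By the outcome, as a careful person would: the job done as asked, in the order asked, and still so for the second after the job is handed in, while the arm keeps its last pose, push and grip.
It also fails if it takes over 45 s, if anything falls off the work surface, if the arm or the gripper's body presses on something with over 40 N, if the wrist force passes 120 N, or if a joint passes its speed limit or range.

### The arm

A 6-joint arm with a two-finger parallel gripper is mounted at the origin on the work surface. World frame = base frame: x ahead of the robot, y to its left, z up, the work surface at z = 0. Lengths are in m, angles in rad, forces in N, time in s.
With the tool pointing down it reaches from about 0.4 to 0.925 m from the base axis. Payload 12.5 kg.
Tool frame: the origin (TCP) lies on the centre line of the jaws, within the pads' length; the fingertips stand r.tcp_to_tips ahead of it and the grasp point (between the pads) lies 3 mm ahead of it (r.tcp_to_tips is the distance from the TCP to the fingertips, in m); z points along the fingers, y is the line along which they close (so a half turn about z gives the same grasp; the last joint's range is limited). The gripper opens to 95 mm and grips with 3 to 60 N. Pads are 20 mm wide; open, the fingers measure 119 mm over their backs; the gripper's body (75 mm by 180 mm) begins 59 mm behind the grasp point.
Start: joints at [-1.417, 0.491, 1.559, -0, 1.092, -0.106], TCP at [0.161, -0.604, 0.237] pointing down, gripper open.
Joint ranges: [-3.1, 3.1], [-0.84, 2.19], [0.05, 2.79], [-1.13, 4.28], [0.06, 2.93], [-2.69, 2.69]. Speed limits (rad/s): [2.22, 2.22, 2.79, 3.14, 3.14, 3.14].

### API

Orientations are given as a unit quaternion [x, y, z, w].
In Python, from cell import get_obs, eyes, order, r gives the robot as it stands.
- The arm moves only by the tool jog_arm, never from a script. Its argument "plan" is text: rows parted by semicolons, each of 5 numbers parted by spaces: the shift along the tool's x, y, z in mm, then the turn about the tool's z in degrees, then the opening, from -1 (shut) to 1 (fully open). A call has 1 to 12 rows; each row is the pose to reach, as a shift and turn from the pose commanded when the call began, along the tool's axes at that moment; what a row does not reach only later rows make up. A row lasts 1/12 s, in which the tool goes at most 41.7 mm and 7.16 degrees, less where a joint would pass 70% of its speed; a pose out of reach is approached as far as the arm can. A call with a gripper value outside its range is refused whole. The fingers move at their own pace and stop on an object; "squeeze" is the grip in N (left out, the last holds). Time passes only in rows, so rows that repeat a pose let the fingers close. It gives the time, the measured TCP pose, the force, the opening and the grip force at its end, in the units of the state.
- get_obs(): the state, without advancing time (a new reading comes with each control period).
- eyes.get_image(name): name is "side" or "top"; returns (picture, depth): 480x640x3 uint8, red, green, blue; 480x640 float32, m along the optical axis (not along the pixel's ray), 0 where there is no reading.
- eyes.get_calibration(name): a dict with "intrinsics" (3x3 intrinsics, pixels), "dist_coeffs" ([k1, k2, p1, p2, k3] as OpenCV has them; the pictures are not rectified), "T" (4x4, takes a point from camera to world coordinates). Camera axes: x right, y down, z forward; pixel columns grow to the right and rows downward; lengths in m; the calibration is good to about 2 mm. A picture is of the moment at which its call begins. get_calibration takes no time and is no camera call.
- order.finish_job(): hands the job in; it is judged then, once.
The state is a dict: "clock": time; "joint_pos": joint angles; "qvel": joint speeds; "effort": joint torques, N m; "tool_pos": TCP position; "orientation": TCP orientation; "force": force on the tool from outside, world axes, zero at the start; "moment": the same for the moment, N m; "width": opening from 0.0 (shut) to 1.0 (fully open); "grasp_force": force on a finger pad.
Only numpy, scipy, OpenCV 4.12 (cv2) and the standard library are available. Lean on these libraries where they do the work, as an engineer would, in place of code of your own. Each camera call takes 0.05 s, during which the arm holds its last target. There are 200 camera calls.

## Working session

There is one attempt and no reset: what is moved stays moved. The work goes in short steps, Python scripts to look and compute and a tool call to move; the robot and the scene stay as the last step left them, time stands still between calls to the robot, and variables do not carry over. Pictures are saved under pics/ and viewed, at most 10 in all, crops included, and the job is handed in when it is done.

Besides the shell and the picture viewer there is one more tool, called after "Emit:" as name(argument=value, ...), one argument or row to a line, values as JSON. jog_arm: Moves the arm, as the interface text tells. Its arguments: {"type":"object","properties":{"plan":{"type":"string"},"squeeze":{"type":"number"}},"required":["plan"]}

```bash
ls; mkdir -p pics
python3 - <<'E'
from cell import get_obs, eyes, order, r
import cv2, numpy as np
o=get_obs(); print(o, r.tcp_to_tips)
for n in("side","top"):
    p,d=eyes.get_image(n); cv2.imwrite(f"pics/{n}0.png",p[...,::-1]); np.savez(f"{n}0.npz",p=p,d=d); c=eyes.get_calibration(n); print(n,c)
E
```

```text
pics
{'clock': 0.0, 'joint_pos': array([-1.41656390e+00,  4.91516384e-01,  1.55948217e+00,  2.67696275e-05,
        1.09167278e+00, -1.05578604e-01]), 'qvel': array([-4.00540558e-04, -5.62006258e-04,  3.24737350e-04, -1.32098988e-03,
       -6.22873539e-05, -3.06267595e-04]), 'effort': array([ 3.65299479e-05, -6.12649870e+01, -2.58188260e+01,  6.92402967e-02,
        4.81677102e-02, -1.14206009e-04]), 'tool_pos': array([ 0.16056641, -0.60378526,  0.23607729]), 'orientation': array([ 9.91574794e-01,  1.29534311e-01, -1.24836775e-06, -5.39469935e-04]), 'force': array([ 0.65594404, -0.44186237,  0.61473229]), 'moment': array([-0.0561217 , -0.01229235,  0.01515563]), 'grasp_force': 0.0, 'width': 1.0016927952688508} 0.022
side {'intrinsics': array([[524.64257477,   0.        , 321.46341145],
       [  0.        , 524.64257477, 234.12515769],
       [  0.        ,   0.        ,   1.        ]]), 'dist_coeffs': array([-0.04403273,  0.        ,  0.        ,  0.        ,  0.        ]), 'T': array([[ 9.11367725e-01, -3.18684971e-01,  2.60477943e-01,
         1.23045546e-01],
       [-4.11593086e-01, -7.05711711e-01,  5.76681986e-01,
        -8.96993524e-01],
       [ 4.24532638e-05, -6.32780270e-01, -7.74331407e-01,
         1.31377151e+00],
       [ 0.00000000e+00,  0.00000000e+00,  0.00000000e+00,
         1.00000000e+00]])}
top {'intrinsics': array([[493.18851019,   0.        , 313.2918435 ],
       [  0.        , 493.18851019, 242.46710919],
       [  0.        ,   0.        ,   1.        ]]), 'dist_coeffs': array([-0.07974386,  0.        ,  0.        ,  0.        ,  0.        ]), 'T': array([[ 0.02706664, -0.99087044,  0.13207258,  0.38799135],
       [-0.99955963, -0.02521977,  0.0156368 , -0.03371505],
       [-0.0121632 , -0.13243766, -0.99111671,  1.38337507],
       [ 0.        ,  0.        ,  0.        ,  1.        ]])}
```

View pics/top0.png

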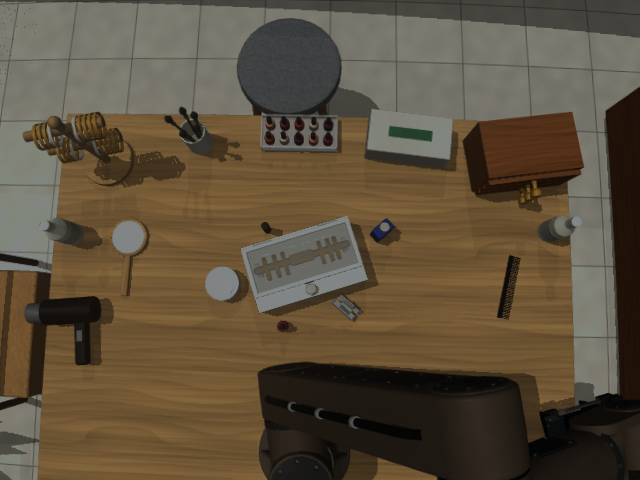

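View pics/side0.png

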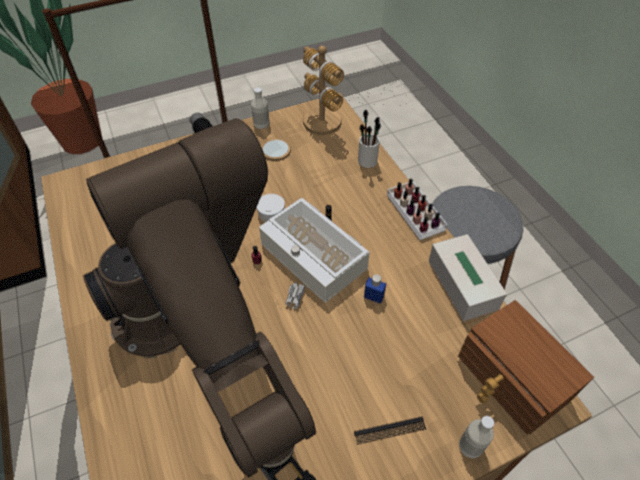

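The top view shows the case with corners near (242,250), (350,217), (368,275) and (260,312), and the plunger near (312,289). The side view shows the plunger near (295,250). The rod's block is near (300,257) in the top view.

```bash
cat > h.py <<'E'
import numpy as np, cv2
from cell import get_obs, eyes, order, r
def ray(n,uv):
    c=eyes.get_calibration(n); u=cv2.undistortPoints(np.array(uv,float).reshape(-1,1,2),c["intrinsics"],c["dist_coeffs"]).reshape(-1,2)
    d=np.c_[u,np.ones(len(u))]@c["T"][:3,:3].T
    return c["T"][:3,3],d
def plane(n,uv,z):
    o,d=ray(n,uv); return o+d*((z-o[2])/d[:,2])[:,None]
def tri(uvs):
    A=np.zeros((3,3));b=np.zeros(3)
    for n,uv in uvs.items():
        o,d=ray(n,[uv]); d=d[0]/np.linalg.norm(d[0]); M=np.eye(3)-np.outer(d,d); A+=M; b+=M@o
    return np.linalg.solve(A,b)
def cloud(n,d):
    v,u=np.mgrid[:480,:640]; o,R=ray(n,np.c_[u.ravel(),v.ravel()])
    return (o+R*d.reshape(-1,1)).reshape(480,640,3)
E
python3 - <<'E'
from h import *
for n,win in (("top",(235,205,380,325)),("side",(255,190,375,305))):
    f=np.load(n+"0.npz"); p,d=f["p"],f["d"]; P=cloud(n,d)
    m=((P[...,2]>.075)&(P[...,2]<.1)&(d>0)).astype(np.uint8)
    w=np.zeros_like(m); w[win[1]:win[3],win[0]:win[2]]=1; m&=w
    m=cv2.morphologyEx(m,cv2.MORPH_CLOSE,np.ones((9,9)))
    cs,_=cv2.findContours(m,0,2); c=max(cs,key=cv2.contourArea)
    q=plane(n,c.reshape(-1,2),.087)
    rc=cv2.minAreaRect((q[:,:2]*1000).astype(np.float32)); print(n,cv2.contourArea(c),rc)
    print("z med",np.median(P[m>0][:,2]))
    x0,y0,x1,y1=win
    cv2.imwrite(f"pics/{n}_c.png",cv2.resize(p[y0:y1,x0:x1,::-1],None,fx=5,fy=5,interpolation=cv2.INTER_CUBIC))
E
```

```text
top 7541.5 ((504.70220947265625, 11.255905151367188), (181.20123291015625, 299.7452392578125), 18.5950927734375)
z med 0.08761740591543254
side 4778.5 ((510.2062072753906, 9.504013061523438), (202.0054931640625, 305.55389404296875), 18.46938133239746)
z med 0.0863036044466885
```

View pics/top_c.png

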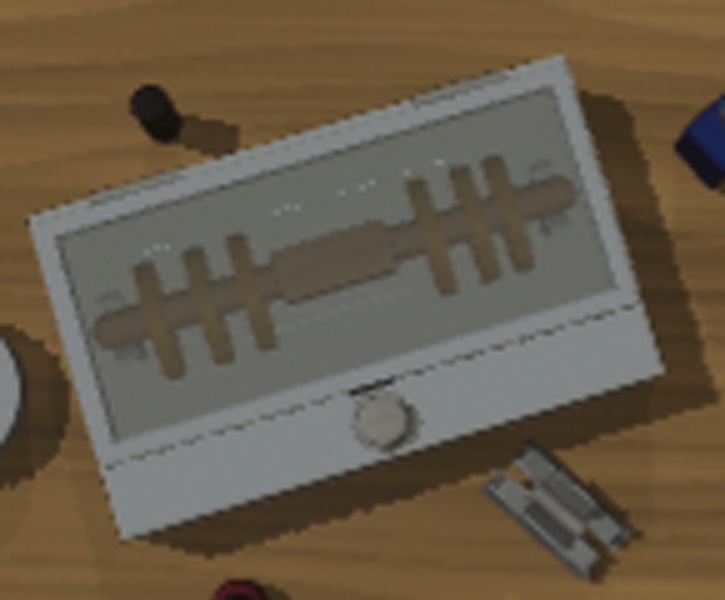

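View pics/side_c.png

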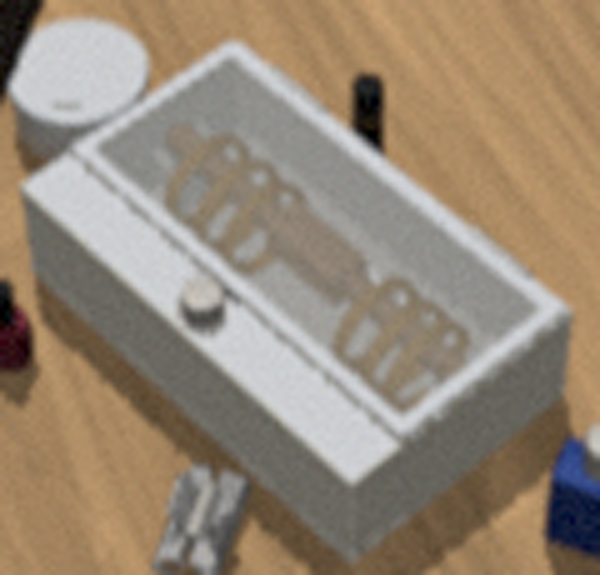

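Top crop: the plunger head is centred at (382,417), full frame (311.4,288.4), and the block at about (336,263), full frame (302.2,257.6). In the side crop the head is at (202,298), full frame (295.4,249.6), and its top face is just above that. The lid is shut.

Run:
```python
from h import *
np.set_printoptions(precision=4,suppress=True)
t=(382/5+235-.4,417/5+205-.4); s=(202/5+255-.4,294/5+190-.4)
print("plunger top@.101",plane("top",[t],.101),"side",plane("side",[s],.101),"tri",tri({"top":t,"side":s}))
b=(336/5+234.6,263/5+204.6); sb=(315/5+254.6,248/5+189.6)
print("block",plane("top",[b],.075),plane("side",[sb],.072),tri({"top":b,"side":sb}))
th=np.radians(18.6);R=np.array([[np.cos(th),-np.sin(th)],[np.sin(th),np.cos(th)]]);c=np.array([.5047,.0113])
print("pred plunger",c+R@[-.07,0],"rod",c+R@[.02,0])
from scipy.spatial.transform import Rotation as Ro
o=get_obs(); print(Ro.from_quat(o["orientation"]).as_matrix(),)
for n in("top","side"):
    f=np.load(n+"0.npz");P=cloud(n,f["d"])
    u=np.round(t if n=="top" else s).astype(int); print(n,P[u[1]-3:u[1]+4,u[0],:])
```

```text
plunger top@.101 [[ 0.4396 -0.0108  0.101 ]] side [[ 0.4384 -0.011   0.101 ]] tri [ 0.4391 -0.0106  0.1002]
block [[0.5219 0.0165 0.075 ]] [[0.5219 0.0145 0.072 ]] [0.5227 0.0167 0.0691]
pred plunger [ 0.4384 -0.011 ] rod [0.5237 0.0177]
[[ 0.9665  0.2568 -0.0001]
 [ 0.2568 -0.9665  0.001 ]
 [ 0.0001 -0.001  -1.    ]]
top [[ 0.4475 -0.0105  0.0988]
 [ 0.4448 -0.0106  0.1004]
 [ 0.4423 -0.0107  0.0989]
 [ 0.4396 -0.0108  0.1018]
 [ 0.437  -0.0109  0.1023]
 [ 0.4345 -0.0109  0.0997]
 [ 0.432  -0.0109  0.0983]]
side [[ 0.4493  0.0177  0.078 ]
 [ 0.443   0.0005  0.0965]
 [ 0.4395 -0.0087  0.1044]
 [ 0.4394 -0.0084  0.0992]
 [ 0.439  -0.0091  0.0955]
 [ 0.4367 -0.0149  0.0989]
 [ 0.4357 -0.0171  0.0971]]
```

Emit:
jog_arm(
  plan="310 -232 0 -3.7 -1;310 -232 0 -3.7 -1;310 -232 0 -3.7 -1;310 -232 0 -3.7 -1;310 -232 0 -3.7 -1;310 -232 0 -3.7 -1;310 -232 0 -3.7 -1;310 -232 0 -3.7 -1;310 -232 0 -3.7 -1;310 -232 0 -3.7 -1;310 -232 0 -3.7 -1;310 -232 0 -3.7 -1",
  squeeze=10,
)

```text
clock: 1.1
tool_pos: [0.4007, -0.3001, 0.2365]
orientation: [0.987, 0.162, -0.0, 0.0]
force: [0.7, -0.8, -0.3]
width: 0.217
grasp_force: 0.0
```

Emit:
jog_arm(
  plan="127 -262 0 0 -1;127 -262 0 0 -1;127 -262 0 0 -1;127 -262 0 0 -1;127 -262 0 0 -1;127 -262 0 0 -1;127 -262 0 0 -1;127 -262 40 0 -1;127 -262 70 0 -1;127 -262 94 0 -1;127 -262 94 0 -1;127 -262 94 0 -1",
)

```text
clock: 2.1
tool_pos: [0.4373, -0.0125, 0.1423]
orientation: [0.987, 0.161, -0.001, -0.0]
force: [-0.1, -0.5, 1.2]
width: 0.004
grasp_force: 0.0
```

Run:
```python
from h import *
for n,win in (("top",(210,190,400,330)),("side",(215,130,375,250))):
    p,d=eyes.get_image(n); np.savez(n+"1.npz",p=p,d=d)
    if n=="side": cv2.imwrite("pics/s1.png",cv2.resize(p[150:300,220:400,::-1],None,fx=4,fy=4,interpolation=cv2.INTER_CUBIC))
print(get_obs()["joint_pos"],get_obs()["tool_pos"])
```

```text
[-1.79126397e-01  3.71544816e-01  2.10439856e+00 -2.19539527e-04
  6.64224865e-01  1.06894163e+00] [ 0.4381213  -0.01239217  0.14372015]
```

View pics/s1.png

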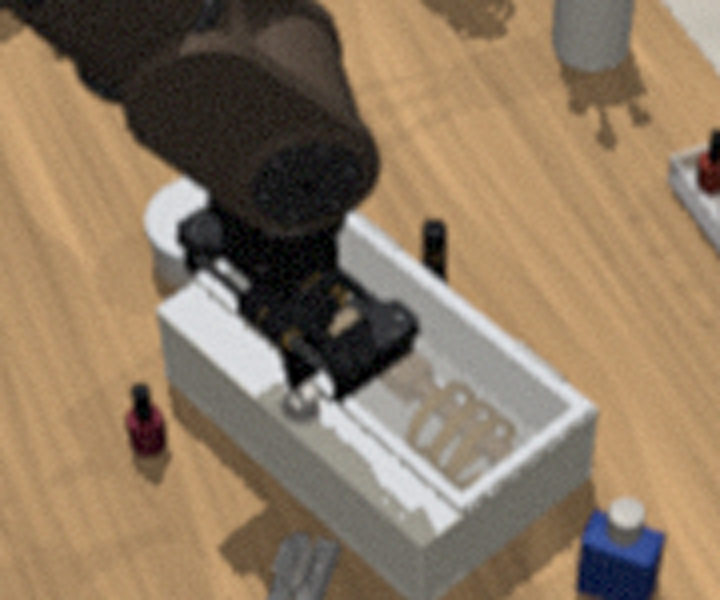

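Side crop: closed fingertips stand directly above the plunger head (300,400). The gripper's wide body runs along the case's length. Pressing now.

Emit:
jog_arm(
  plan="0 0 12 0 -1;0 0 18 0 -1;0 0 20 0 -1;0 0 22 0 -1;0 0 24 0 -1;0 0 25 0 -1;0 0 26 0 -1;0 0 26 0 -1",
)

```text
clock: 2.87
tool_pos: [0.4377, -0.0115, 0.1168]
orientation: [0.987, 0.162, 0.0, 0.0]
force: [-0.3, -4.0, 5.0]
width: 0.007
grasp_force: 2.5
```

Emit:
jog_arm(
  plan="0 0 1 0 -1;0 0 1.5 0 -1;0 0 2 0 -1;0 0 2 0 -1",
)

```text
clock: 3.2
tool_pos: [0.4378, -0.0115, 0.1152]
orientation: [0.987, 0.162, 0.0, 0.0]
force: [-2.8, -3.8, 10.7]
width: 0.006
grasp_force: 5.4
```

Emit:
jog_arm(
  plan="0 0 0.7 0 -1;0 0 0.7 0 -1;0 0 0.7 0 -1",
)

```text
clock: 3.45
tool_pos: [0.4378, -0.0115, 0.115]
orientation: [0.987, 0.162, 0.001, 0.0]
force: [-4.1, -3.3, 21.3]
width: 0.003
grasp_force: 10.9
```

Emit:
jog_arm(
  plan="-3 0 -10 0 -1;-8 0 -30 0 -1;-12 0 -60 0 -1;-15 0 -95 0 -1;-15 0 -130 0 -1;-15 0 -165 0 -1;-15 0 -185 0 -1;-15 0 -185 0 -1;-15 0 -185 0 -1;-15 0 -185 0 -1;-15 0 -185 0 -1;-15 0 -185 0 -1",
)

```text
clock: 4.45
tool_pos: [0.4229, -0.0161, 0.2978]
orientation: [0.987, 0.161, -0.001, -0.0]
force: [-0.2, 0.2, 0.5]
width: 0.01
grasp_force: 0.0
```

Emit:
jog_arm(
  plan="0 0 0 0 1;0 0 0 0 1;0 0 0 0 1;0 0 0 0 1;0 0 0 0 1;0 0 0 0 1;0 0 0 0 1;0 0 0 0 1;0 0 0 0 1;0 0 0 0 1;0 0 0 0 1;0 0 0 0 1",
)

```text
clock: 5.45
tool_pos: [0.4232, -0.0161, 0.2989]
orientation: [0.987, 0.161, -0.0, 0.0]
force: [0.5, 0.1, 0.4]
width: 0.79
grasp_force: 0.0
```

Run:
```python
from h import *
for n in ("top","side"):
    p,d=eyes.get_image(n); np.savez(n+"2.npz",p=p,d=d)
    if n=="side": cv2.imwrite("pics/s2.png",cv2.resize(p[130:310,200:400,::-1],None,fx=3.3,fy=3.3,interpolation=cv2.INTER_CUBIC))
o=get_obs();print(o["joint_pos"],o["tool_pos"],o["clock"])
# gripper body profile: points of the gripper rel. to tool
P=cloud("side",d).reshape(-1,3)
from scipy.spatial.transform import Rotation as Ro
R=Ro.from_quat(o["orientation"]).as_matrix(); q=(P-o["tool_pos"])@R*1000
for z in range(30,-200,-10):
    m=(abs(q[:,2]-z)<5)&(abs(q[:,1])<130)&(abs(q[:,0])<70)
    if m.sum()>3: print(z,m.sum(),np.percentile(q[m],[2,98],axis=0)[:,:2].round().tolist())
```

```text
[-1.94297012e-01  1.28166659e-01  1.92813391e+00 -1.42985479e-04
  1.08523891e+00  1.05219649e+00] [ 0.42325243 -0.01615583  0.2989067 ] 5.55
20 32 [[-11.0, -43.0], [11.0, 46.0]]
10 39 [[-12.0, -43.0], [10.0, 48.0]]
0 39 [[-12.0, -45.0], [11.0, 50.0]]
-10 19 [[-13.0, -46.0], [3.0, 50.0]]
-20 22 [[-13.0, -47.0], [10.0, 45.0]]
-30 14 [[-13.0, -47.0], [6.0, 45.0]]
-40 6 [[-3.0, -42.0], [4.0, -40.0]]
-50 12 [[-30.0, -43.0], [34.0, 82.0]]
-60 101 [[-35.0, -77.0], [30.0, 84.0]]
-70 194 [[-36.0, -76.0], [23.0, 84.0]]
-80 164 [[-36.0, -81.0], [30.0, 89.0]]
-90 295 [[-35.0, -81.0], [32.0, 91.0]]
-100 490 [[-34.0, -83.0], [29.0, 91.0]]
-110 119 [[-26.0, -47.0], [23.0, 18.0]]
-120 77 [[-23.0, -48.0], [24.0, 19.0]]
-130 39 [[-24.0, -36.0], [19.0, 18.0]]
-140 17 [[-33.0, -40.0], [-12.0, 19.0]]
-150 50 [[-36.0, -43.0], [-16.0, 33.0]]
-160 151 [[-37.0, -14.0], [21.0, 38.0]]
-170 63 [[-34.0, -3.0], [13.0, 35.0]]
```

View pics/s2.png

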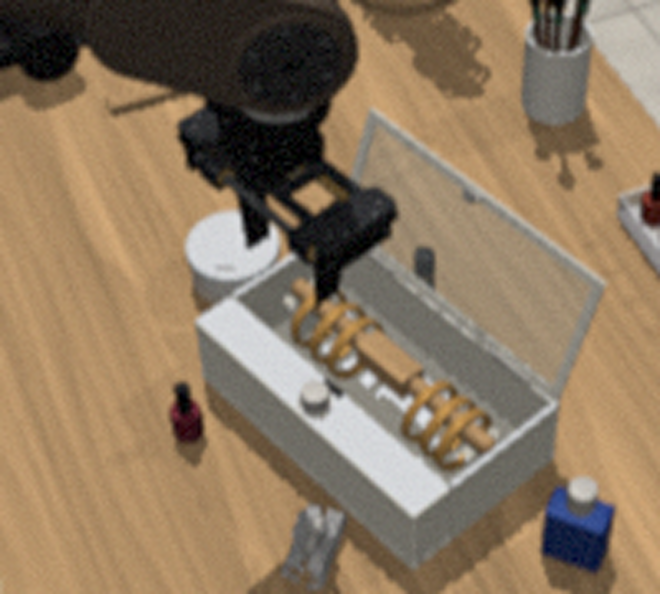

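Side crop: the lid stands open, and the rod block at about (390,360) and all six bangles are undisturbed. The gripper's wide bar will come close to the leaning lid, so I measure the lid plane and the block again.

Run:
```python
from h import *
np.set_printoptions(precision=1,suppress=True)
th=np.radians(18.6);R=np.array([[np.cos(th),-np.sin(th)],[np.sin(th),np.cos(th)]]);c=np.array([.5047,.0113])
for n in("side","top"):
    f=np.load(n+"2.npz");p=f["p"].astype(int);P=cloud(n,f["d"]); 
    q=np.dstack([(P[...,:2]-c)@R,P[...,2]])*1000
    ok=f["d"]>0
    m=ok&(abs(q[...,1])<150)&(q[...,0]>75)&(q[...,0]<150)&(q[...,2]>92)&(q[...,2]<230)
    print(n,"lid pts",m.sum())
    for z in range(95,226,10):
        k=m&(abs(q[...,2]-z)<5)
        if k.sum()>5: print(z,k.sum(),np.percentile(q[k][:,0],[10,50,90]))
    hsv=cv2.cvtColor(f["p"],cv2.COLOR_RGB2HSV)
    b=ok&(abs(q[...,1])<28)&(abs(q[...,0]-20)<25)&(q[...,2]>66)&(q[...,2]<84)
    if b.sum()>5: print("block",b.sum(),q[b].mean(0),np.percentile(q[b],[5,95],axis=0))
    b=ok&(abs(q[...,1])<36)&(abs(q[...,0]-20)<35)&(q[...,2]>40)&(q[...,2]<84)&(hsv[...,1]>80)
    bm=(b*255).astype(np.uint8)
    if b.sum()>20:
        u=cv2.findContours(bm,0,2)[0]; u=max(u,key=cv2.contourArea); print("px",cv2.boundingRect(u),cv2.contourArea(u))
```

```text
side lid pts 2764
95 135 [87.6 91.2 94.9]
105 221 [90.7 94.8 98.6]
115 179 [ 95.2  98.7 102.7]
125 197 [ 98.5 102.5 105.7]
135 184 [102.2 105.8 109.2]
145 243 [105.3 109.4 113.1]
155 260 [109.5 113.5 117.1]
165 249 [113.3 116.7 119.9]
175 258 [116.9 120.3 124.2]
185 269 [120.  124.2 127.2]
195 239 [124.2 127.8 131.1]
205 261 [127.6 131.2 135.3]
215 64 [115.4 130.5 133.2]
block 148 [18.6 -0.2 73.6] [[  6.1 -24.9  68.1]
 [ 32.3  26.1  78.6]]
px (308, 230, 20, 19) 187.0
top lid pts 3171
95 200 [87.4 89.9 92. ]
105 231 [91.2 93.5 95.8]
115 229 [94.8 97.1 99.3]
125 223 [ 98.4 100.7 102.7]
135 264 [102.2 104.2 106.7]
145 241 [106.1 108.3 110.3]
155 250 [109.4 111.6 114. ]
165 257 [113.1 115.3 117.7]
175 267 [116.5 118.9 121.4]
185 248 [120.4 122.7 124.9]
195 269 [124.  126.4 128.3]
205 320 [127.9 130.2 134.5]
215 162 [124.5 132.1 134.3]
225 10 [115.  116.9 117.9]
block 146 [22.4 -7.2 74.6] [[  8.5 -25.9  70.7]
 [ 32.8  17.3  79.2]]
px (292, 249, 24, 12) 141.0
```

Emit:
jog_arm(
  plan="20 0 0 -7 0.2;40 0 0 -14 0.2;60 0 0 -21 0.2;80 0 0 -28 0.2;95 0 0 -35 0.2;103 0 0 -42 0.2;103 0 0 -49 0.2;103 0 0 -56 0.2;103 0 0 -63 0.2;103 0 0 -70 0.2;103 0 0 -77 0.2;103 0 0 -84 0.2",
)

```text
clock: 6.55
tool_pos: [0.5209, 0.0167, 0.2988]
orientation: [0.623, 0.782, -0.0, -0.0]
force: [-0.5, -0.3, -0.1]
width: 0.596
grasp_force: 0.0
```

Emit:
jog_arm(
  plan="0 0 0 -6 0.2;0 0 0 -6 0.2;0 0 0 -6 0.2;0 0 0 -6 0.2;0 0 0 -6 0.2;0 0 0 -6 0.2",
)

```text
clock: 7.05
tool_pos: [0.5209, 0.0167, 0.2989]
orientation: [0.584, 0.812, -0.0, 0.0]
force: [-0.3, 0.1, -0.2]
width: 0.598
grasp_force: 0.0
```

Run:
```python
from h import *
from scipy.spatial.transform import Rotation as Ro
o=get_obs(); M=Ro.from_quat(o["orientation"]).as_matrix()
th=np.radians(18.6);R=np.array([[np.cos(th),-np.sin(th)],[np.sin(th),np.cos(th)]]);c=np.array([.5047,.0113])
print(M.round(3),np.degrees(np.arctan2(M[1,1],M[0,1])),(o["tool_pos"][:2]-c)@R*1000,o["tool_pos"],o["width"],o["clock"])
for n in("top","side"):
    p,d=eyes.get_image(n); P=cloud(n,d).reshape(-1,3); q=(P-o["tool_pos"])@M*1000
    for z in range(-45,-115,-6):
        m=(abs(q[:,2]-z)<3)&(abs(q[:,1])<130)&(abs(q[:,0])<40)
        if m.sum()>3: print(n,z,m.sum(),np.percentile(q[m],[1,99],axis=0)[:,:2].round().tolist())
```

```text
[[-0.317  0.948  0.   ]
 [ 0.948  0.317 -0.   ]
 [-0.     0.    -1.   ]] 18.492941057612843 [17.03502353 -0.07489671] [0.52086915 0.01666249 0.29893013] 0.5977015015646322 7.05
top -93 24 [[-36.0, -82.0], [13.0, 90.0]]
top -99 142 [[-36.0, -89.0], [9.0, 89.0]]
top -105 5 [[-26.0, -51.0], [-6.0, 83.0]]
side -45 5 [[-2.0, 29.0], [6.0, 33.0]]
side -51 6 [[-7.0, 30.0], [-1.0, 76.0]]
side -57 51 [[-35.0, -83.0], [31.0, 79.0]]
side -63 92 [[-37.0, -83.0], [26.0, 77.0]]
side -69 117 [[-37.0, -84.0], [25.0, 80.0]]
side -75 142 [[-37.0, -87.0], [17.0, 82.0]]
side -81 83 [[-37.0, -90.0], [32.0, 86.0]]
side -87 72 [[-37.0, -90.0], [19.0, 82.0]]
side -93 292 [[-36.0, -91.0], [34.0, 89.0]]
side -99 385 [[-35.0, -91.0], [30.0, 89.0]]
side -105 73 [[-27.0, -51.0], [20.0, 13.0]]
side -111 63 [[-25.0, -51.0], [20.0, 16.0]]
```

Emit:
jog_arm(
  plan="0 2 20 0 0.2;0 2 55 0 0.2;0 2 90 0 0.2;0 2 120 0 0.2;0 2 145 0 0.2;0 2 160 0 0.2;0 2 170 0 0.2;0 2 175 0 0.2;0 2 175 0 0.2",
)

```text
clock: 7.9
tool_pos: [0.5228, 0.0173, 0.1235]
orientation: [0.584, 0.812, -0.0, -0.0]
force: [-0.3, 0.7, -0.2]
width: 0.599
grasp_force: 0.0
```

Emit:
jog_arm(
  plan="0 0 5 0 0.2;0 0 10 0 0.2;0 0 15 0 0.2;0 0 20 0 0.2;0 0 24 0 0.2;0 0 27 0 0.2;0 0 29 0 0.2;0 0 29 0 0.2",
)

```text
clock: 8.57
tool_pos: [0.5227, 0.0173, 0.0945]
orientation: [0.584, 0.812, -0.0, -0.0]
force: [-0.3, 0.5, 0.6]
width: 0.604
grasp_force: 0.0
```

Emit:
jog_arm(
  plan="0 0 3 0 0.2;0 0 6 0 0.2;0 0 9 0 0.2;0 0 11 0 0.2;0 0 13 0 0.2;0 0 13 0 0.2",
)

```text
clock: 9.07
tool_pos: [0.5226, 0.0173, 0.0815]
orientation: [0.584, 0.812, -0.0, -0.0]
force: [0.4, 0.3, 0.5]
width: 0.598
grasp_force: 0.0
```

Run:
```python
from h import *
p,d=eyes.get_image("side"); cv2.imwrite("pics/s3.png",cv2.resize(p[150:310,220:400,::-1],None,fx=4,fy=3.7,interpolation=cv2.INTER_CUBIC))
o=get_obs(); print(o["tool_pos"],o["force"])
```

```text
[0.52267648 0.01730562 0.08168714] [ 0.19292551 -0.10583243 -0.30493687]
```

View pics/s3.png

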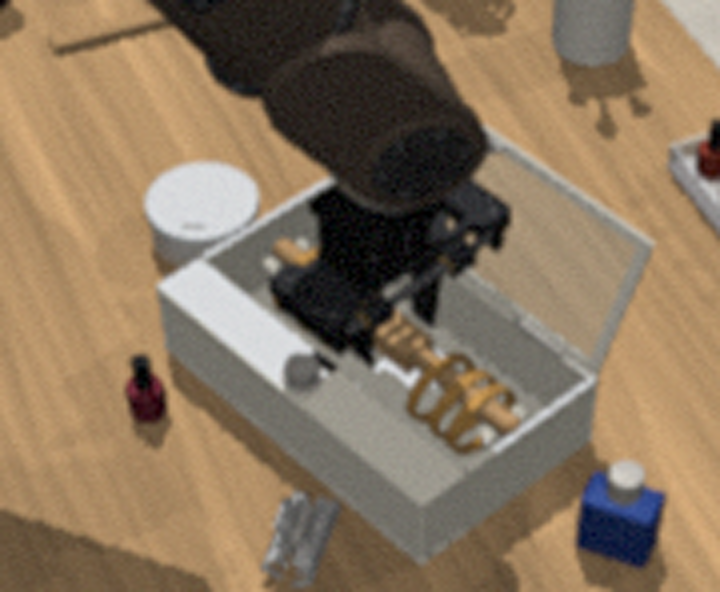

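Side crop: the fingers straddle the block at about (400,325), the bar clears the lid, and there is no contact force. Closing with a soft grip first, then firming it.

Emit:
jog_arm(
  plan="0 0 0 0 -0.3;0 0 0 0 -0.4;0 0 0 0 -0.6;0 0 0 0 -0.8;0 0 0 0 -1;0 0 0 0 -1;0 0 0 0 -1;0 0 0 0 -1",
  squeeze=6,
)

```text
clock: 9.78
tool_pos: [0.5236, 0.0174, 0.0822]
orientation: [0.584, 0.812, 0.001, 0.001]
force: [5.2, 2.6, 0.7]
width: 0.29
grasp_force: 6.0
```

Emit:
jog_arm(
  plan="0 0 0 0 -1;0 0 0 0 -1;0 0 0 0 -1;0 0 0 0 -1;0 0 0 0 -1;0 0 0 0 -1",
  squeeze=35,
)

```text
clock: 10.28
tool_pos: [0.5236, 0.0174, 0.0822]
orientation: [0.584, 0.812, 0.001, 0.001]
force: [5.4, 2.6, 0.4]
width: 0.288
grasp_force: 35.0
```

Emit:
jog_arm(
  plan="0 0.5 0 0 -1;0 1 0 0 -1;0 1 0 0 -1;0 1 -0.5 0 -1;0 1 -1.5 0 -1;0 1 -3 0 -1;0 1 -5 0 -1;0 1 -7 0 -1;0 1 -9 0 -1;0 1 -10 0 -1;0 1 -10 0 -1;0 1 -10 0 -1",
)

```text
clock: 11.28
tool_pos: [0.5237, 0.0176, 0.092]
orientation: [0.584, 0.812, -0.0, 0.0]
force: [0.3, -0.3, -3.9]
width: 0.293
grasp_force: 35.0
```

Force −3.9 N (vertical) against an expected 2.5–3.3 N: the rod is carried. Continuing up gently.

Emit:
jog_arm(
  plan="0 0 -1 0 -1;0 0 -3 0 -1;0 0 -6 0 -1;0 0 -10 0 -1;0 0 -15 0 -1;0 0 -20 0 -1;0 0 -25 0 -1;0 0 -30 0 -1;0 0 -34 0 -1;0 0 -37 0 -1;0 0 -39 0 -1;0 0 -40 0 -1",
)

```text
clock: 12.28
tool_pos: [0.5237, 0.0176, 0.1322]
orientation: [0.584, 0.812, 0.0, 0.0]
force: [-0.3, 0.2, -2.3]
width: 0.294
grasp_force: 35.0
```

Emit:
jog_arm(
  plan="0 0 -1 0 -1;0 0 -4 0 -1;0 0 -9 0 -1;0 0 -15 0 -1;0 0 -22 0 -1;0 0 -29 0 -1;0 0 -37 0 -1;0 0 -45 0 -1;0 0 -52 0 -1;0 0 -58 0 -1;0 0 -62 0 -1;0 0 -64 0 -1",
)

```text
clock: 13.28
tool_pos: [0.5238, 0.0176, 0.1966]
orientation: [0.584, 0.812, 0.0, 0.0]
force: [0.3, -0.5, -3.2]
width: 0.29
grasp_force: 35.0
```

Emit:
jog_arm(
  plan="0 0 -1 0 -1;0 0 -1 0 -1;0 0 -1 0 -1;0 0 -1 0 -1;0 0 -1 0 -1;0 0 -1 0 -1;0 0 -1 0 -1;0 0 -1 0 -1;0 0 -1 0 -1;0 0 -1 0 -1;0 0 -1 0 -1;0 0 -1 0 -1",
)

```text
clock: 14.28
tool_pos: [0.5237, 0.0176, 0.1969]
orientation: [0.584, 0.812, -0.0, 0.0]
force: [-0.3, 0.4, -3.4]
width: 0.294
grasp_force: 35.0
```

Run:
```python
from h import *
p,d=eyes.get_image("side"); cv2.imwrite("pics/s4.png",cv2.resize(p[130:310,210:400,::-1],None,fx=4,fy=3.3,interpolation=cv2.INTER_CUBIC))
o=get_obs(); print(o["tool_pos"],o["force"],o["moment"],o["qvel"].round(4),o["grasp_force"])
th=np.radians(18.6);R=np.array([[np.cos(th),-np.sin(th)],[np.sin(th),np.cos(th)]]);c=np.array([.5047,.0113])
P=cloud("side",d); q=np.dstack([(P[...,:2]-c)@R,P[...,2]])*1000
hsv=cv2.cvtColor(p,cv2.COLOR_RGB2HSV); m=(d>0)&(hsv[...,1]>80)&(abs(q[...,0]-20)<40)&(abs(q[...,1])<150)&(q[...,2]>100)
for y in range(-140,141,10):
    k=m&(abs(q[...,1]-y)<5)
    if k.sum()>2: print(y,k.sum(),np.percentile(q[k][:,2],[3,50,97]).round())
```

```text
[0.52370315 0.01763005 0.19690013] [ 0.02472106  0.31873851 -2.02463272] [-0.00380791 -0.15267813 -0.03407494] [ 0.0002  0.0004 -0.0013  0.001  -0.0001 -0.0002] 34.95626449584961
-130 22 [175. 182. 189.]
-120 22 [177. 182. 187.]
-110 20 [173. 181. 188.]
-100 105 [125. 176. 190.]
-90 42 [123. 177. 188.]
-80 100 [124. 179. 451.]
-70 90 [161. 438. 474.]
-60 110 [133. 406. 500.]
-50 74 [125. 184. 508.]
-40 51 [179. 271. 490.]
-30 146 [176. 278. 362.]
-20 153 [178. 300. 363.]
-10 94 [174. 203. 485.]
0 45 [185. 193. 436.]
10 23 [185. 227. 402.]
20 18 [168. 350. 422.]
30 23 [164. 352. 540.]
40 21 [140. 494. 512.]
50 55 [124. 496. 521.]
60 14 [137. 522. 530.]
70 9 [136. 155. 535.]
80 4 [128. 144. 158.]
100 12 [131. 155. 167.]
110 8 [140. 176. 190.]
120 12 [179. 183. 186.]
130 10 [176. 182. 187.]
```

View pics/s4.png

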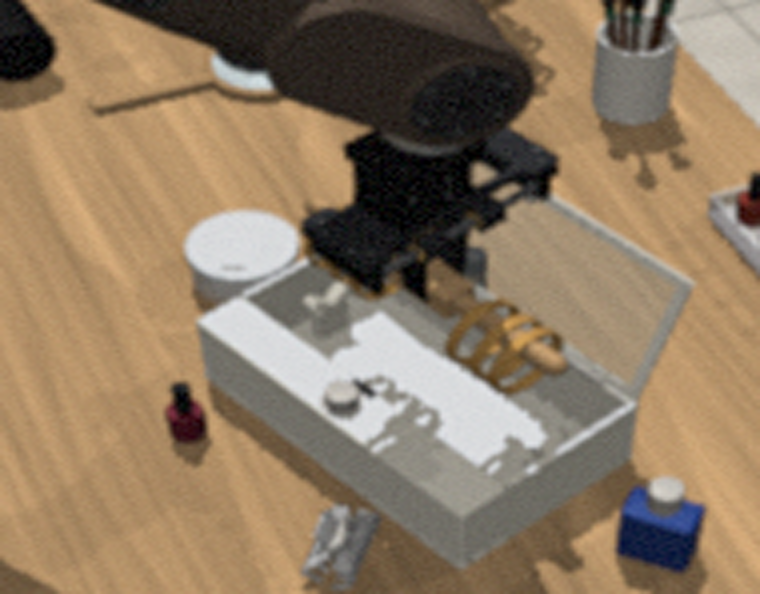

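The side crop shows the rod level, with both ends measured at the same height. Bangles hang near (505,345) about 38 mm above the rim, and nothing is left on the case floor. Handing in.

```bash
python3 -c "
from cell import order
print(order.finish_job())"
```

```text
the job is handed in; nothing more can be done
None
```

The case is open, and the rod with its bangles is held level and still in the gripper, about 38 mm above the rim; in the last view three bangles were plain to see, the other three were partly hidden by the gripper, and the case floor was empty.

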